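# Complete the I/O terminal carrier and lift it level

### The job

Lay the loose I/O terminal flat and square in the empty nest of the carrier, right down between its lips, and let go of it while the carrier stands on the bench. Then grip the carrier by its handle and lift it, over the spot where it stands, a good hand's breadth (12 cm or more) clear of the bench without tipping it, and finish there still holding it, level and steady in the air, both terminals lying in their nests. Do not knock the tester, the relay or the coupling about.

Things in the scene. Friction and masses are not known exactly. Their poses are not given: they have to be found in the camera images.
- carrier: Carrier for two terminals, loose on the bench, about 0.4 kg empty: black plastic plate 98 (x) x 258 mm (y) on four rubber feet, a nest at either end, a handle across its middle. Origin: middle of its underside (bench level while it stands). x runs along the handle bar, y along the plate's long side from the full nest (-y) to the empty one (+y), z up. The plate's top is at z = 10 mm.
- empty_nest (a point): Centre of the empty nest's floor (the plate's top), 70 mm along the carrier's +y and 10 mm up. The nest opens 71.5 mm (x) by 103.5 mm (y) between grey lips 8 mm thick and 8 mm high, rounded on top, along both short ends and round the corners. In the middle of both long sides the lips are open for 58 mm and the plate is cut away for 54 mm, so fingers can pass down beside a terminal.
- full_nest (a point): Centre of the floor of the other nest, of the same shape, which already holds a terminal: 70 mm along the carrier's -y and 10 mm up.
- handle_grip (a point): Middle of the carrier's handle bar, 64 mm above the carrier's origin: an aluminium, flat-sided bar 92 mm long (carrier's x), 14 mm wide (y), 18 mm tall, with nothing beside it, on two round steel posts of 10 mm, 37 mm either side of the middle. The loaded carrier, about 0.55 kg, balances here.
- loose_terminal: The loose I/O terminal, lying flat on the bench: a thin pale grey plastic housing, 68 mm (its x) by 100 mm (its y) by 11 mm thick (its z), about 60 g, with a row of small coloured marks on one edge; either end may go to either end of the nest. Origin: middle of its underside. Across its 68 mm it can be gripped from above.
- seated_terminal: A second terminal of the same kind and size, already lying in the full nest of the carrier. Origin: middle of its underside.
- tester: Bystander: red hand-held cable tester, 97 x 57 x 26 mm, lying on its back on the bench to the left of the carrier. Origin: middle of its underside.
- relay_1: Bystander: small clear plug-in relay, 36 x 28 x 48 mm, standing on the bench. Origin: middle of its underside.
- coupling: Bystander: round aluminium shaft coupling, 43 x 40 x 34 mm, standing on the bench. Origin: middle of its underside.

How it is judged:
By the outcome, as a careful person would: the job done as asked, in the order asked, and still so for the second after the job is handed in, while the arm keeps its last pose, push and grip.
It also fails if it takes over 54 s, if anything falls off the work surface, if the arm or the gripper's body presses on something with over 40 N, if the wrist force passes 120 N, or if a joint passes its speed limit or range.

### The arm

A 7-joint arm with a two-finger parallel gripper is mounted at the origin on a cart in front of the work surface, level with it; the furniture and walls round the work are solid. World frame = base frame: x ahead of the robot, y to its left, z up, the work surface at z = 0. Lengths are in m, angles in degrees, forces in N, time in s.
With the tool pointing down it reaches from about 0.425 to 0.875 m from the base axis. Payload 4.7 kg.
Tool frame: the origin (TCP) lies midway between the tips of the shut fingers; the grasp point (between the pads) lies 19 mm behind it; z points along the fingers, y is the line along which they close (so a half turn about z gives the same grasp; the last joint's range is limited). The gripper opens to 87 mm and grips with 3 to 60 N. Pads are 19 mm wide; open, the fingers measure 117 mm over their backs; the gripper's body (75 mm by 190 mm) begins 51 mm behind the grasp point.
Start: joints at [-68.234, 18.392, -4.016, 83.108, 1.295, 78.541, -3.26], TCP at [0.233, 0.607, 0.223] pointing down, gripper open.
Joint ranges: [-163.93, 163.93], [-17.29, 119.83], [-79.2, 71.16], [3.27, 140.29], [-89.18, 269.18], [5.43, 117.66], [-154.24, 154.24]. Speed limits (degrees/s): [147.25, 147.25, 180, 180, 180, 180, 180].

### API

Orientations are given as [roll, pitch, yaw] about the fixed x, y, z axes, in that order (R = Rz(yaw) Ry(pitch) Rx(roll)).
In Python, from cell import env gives the robot as it stands.
- The arm moves only by the tool step_arm, never from a script. Its argument "moves" is a list of rows, each an object with "dp": the shift along the tool's x, y, z in mm, a list of three; "dr": the turn, a rotation vector about the tool's x, y, z in rad, a list of three; "fingers": the closure, from 0 (fully open) to 1 (shut). In form: [{"dp": [dx, dy, dz], "dr": [ax, ay, az], "fingers": fingers}, ...]. A call has exactly 5 rows; each row shifts and turns the commanded pose from where the row before left it, along the tool's axes as they then stand; what a row does not reach is not made up. A row lasts 1/8 s, in which the tool goes at most 62.5 mm and 10.7 degrees, less where a joint would pass 70% of its speed; a pose out of reach is approached as far as the arm can. A call with a gripper value outside its range is refused whole. The fingers move at their own pace and stop on an object; "squeeze" is the grip in N (left out, the last holds). Time passes only in rows, so rows that do not move let the fingers close, or fill a call up. It gives the time, the measured TCP pose, the force, the opening and the grip force at its end, in the units of the state.
- env.get_obs(): the state, without advancing time (a new reading comes with each control period).
- env.read_camera(name): name is "side" or "top" or "wrist"; returns the picture (480x640x3 uint8, red, green, blue); there is no depth.
- env.camera_model(name): a dict with "fx", "fy", "cx", "cy" (pixels), "R" (3x3) and "t" (3): a world point X has camera coordinates R X + t. Camera axes: x right, y down, z forward; pixel columns grow to the right and rows downward; lengths in m; the calibration is good to about 2 mm. The wrist camera is an equidistant fisheye: a pixel r from the principal point sees the ray r / f radians off the axis. A picture is of the moment at which its call begins: read the wrist's pose just before it. camera_model takes no time and is no camera call; for the wrist camera it gives the pose at the moment of the call.
- env.sign_off(): hands the job in; it is judged then, once.
The state is a dict: "time_s": time; "qpos": joint angles; "joint_velocities": joint speeds; "effort": joint torques, N m; "tool_pos": TCP position; "tool_rot": TCP orientation; "force": force on the tool from outside, world axes, zero at the start; "wrist_torque": the same for the moment, N m; "grip_width": finger opening in m; "grasp_force": force on a finger pad.
Only numpy, scipy, OpenCV 4.12 (cv2) and the standard library are available. Lean on these libraries where they do the work, as an engineer would, in place of code of your own. Each camera call takes 0.05 s, during which the arm holds its last target. There are 200 camera calls.

## Working session

There is one attempt and no reset: what is moved stays moved. The work goes in short steps, Python scripts to look and compute and a tool call to move; the robot and the scene stay as the last step left them, time stands still between calls to the robot, and variables do not carry over. Pictures are saved under pics/ and viewed, at most 10 in all, crops included, and the job is handed in when it is done.

Besides the shell and the picture viewer there is one more tool, called after ">>>" as name(argument=value, ...) on one line, values as JSON. step_arm: Moves the arm, as the interface text tells. Its arguments: {"type":"object","properties":{"moves":{"type":"array","items":{"type":"object","properties":{"dp":{"type":"array","items":{"type":"number"}},"dr":{"type":"array","items":{"type":"number"}},"fingers":{"type":"number"}}}},"squeeze":{"type":"number"}},"required":["moves"]}

```bash
mkdir -p pics; python3 - <<'E'
from cell import env
import cv2,numpy as np
o=env.get_obs(); print(o['tool_pos'],o['tool_rot'],o['grip_width'],o['time_s'])
for n in ['top','side']:
    cv2.imwrite(f'pics/{n}0.png',env.read_camera(n)[:,:,::-1])
    m=env.camera_model(n); print(n,{k:np.round(v,4).tolist() for k,v in m.items()})
E
```

```text
[0.23235538 0.60646387 0.22143738] [-1.79889666e+02  8.03563400e-03  1.59045016e+02] 0.08710018232549178 0.0
top {'fx': 504.7506, 'fy': 504.7506, 'cx': 325.4157, 'cy': 238.4749, 'R': [[-0.0165, -0.9997, -0.018], [-0.9967, 0.0179, -0.0796], [0.0799, 0.0166, -0.9967]], 't': [0.0983, 0.618, 1.4458]}
side {'fx': 609.568, 'fy': 609.568, 'cx': 324.4178, 'cy': 239.0498, 'R': [[0.344, -0.9389, 0.0021], [-0.7997, -0.2942, -0.5234], [0.492, 0.1783, -0.8521]], 't': [-0.1279, 0.5486, 1.1656]}
```

View pics/top0.png

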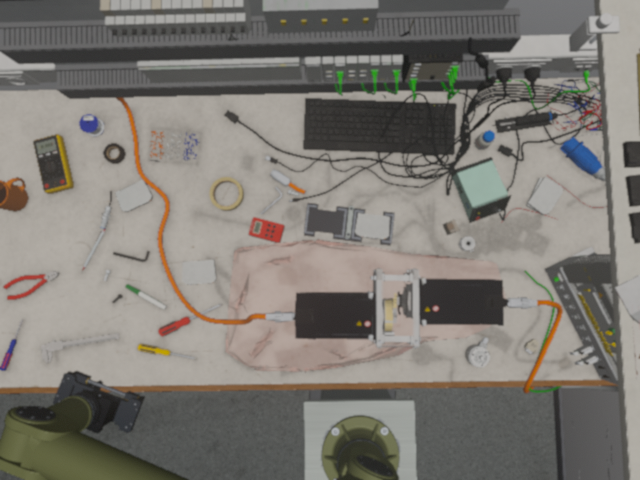

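View pics/side0.png

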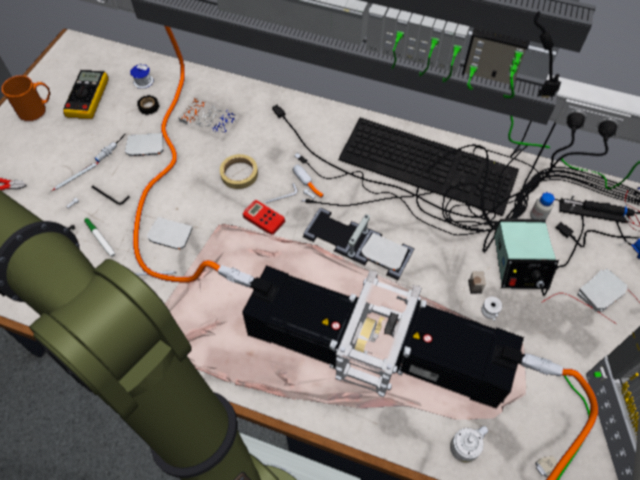

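The carrier is at top px (350,225), with its full nest on the right. Pale plates that could be the loose terminal are at (197,271), (135,195) and (545,195). I'll enlarge them.

```bash
cat > h.py <<'E'
from cell import env
import cv2,numpy as np
def ray(n,uv,m=None):
    m=m or env.camera_model(n); R=np.array(m['R']);t=np.array(m['t'])
    a=(np.array(uv,float)-[m['cx'],m['cy']])/[m['fx'],m['fy']]
    if n=='wrist':
        r=np.hypot(*a); d=np.r_[a*np.sinc(r/np.pi)**1,np.cos(r)]  # sin(r)/r
    else: d=np.r_[a,1]
    return -R.T@t, R.T@d
def onz(n,uv,z,m=None):
    c,d=ray(n,uv,m); return c+d*(z-c[2])/d[2]
def proj(n,X,m=None):
    m=m or env.camera_model(n); p=np.array(m['R'])@X+np.array(m['t'])
    if n=='wrist':
        h=np.hypot(p[0],p[1]); th=np.arctan2(h,p[2]); q=p[:2]/max(h,1e-9)*th
    else: q=p[:2]/p[2]
    return q*[m['fx'],m['fy']]+[m['cx'],m['cy']]
E
python3 - <<'E'
from h import *
t=cv2.imread('pics/top0.png');s=cv2.imread('pics/side0.png')
c=lambda i,x,y:cv2.resize(i[y-30:y+30,x-40:x+40],(400,300),interpolation=cv2.INTER_CUBIC)
a=np.vstack([np.hstack([c(t,197,271),c(t,135,195)]),np.hstack([c(t,545,195),c(t,350,225)])])
cv2.imwrite('pics/c1.png',a)
c=lambda i,x,y:cv2.resize(i[y-30:y+30,x-40:x+40],(400,300),interpolation=cv2.INTER_CUBIC)
a=np.vstack([np.hstack([c(s,170,233),c(s,143,145)]),np.hstack([c(s,600,290),c(s,360,245)])])
cv2.imwrite('pics/c2.png',a)
for uv in [(197,271),(135,195),(545,195),(350,225),(266,230),(450,228),(467,243)]: print(uv,onz('top',uv,0.01).round(3))
E
```

```text
(197, 271) [0.532 0.468 0.01 ]
(135, 195) [0.761 0.654 0.01 ]
(545, 195) [ 0.738 -0.56   0.01 ]
(350, 225) [0.659 0.015 0.01 ]
(266, 230) [0.649 0.263 0.01 ]
(450, 228) [ 0.645 -0.279  0.01 ]
(467, 243) [ 0.6   -0.327  0.01 ]
```

View pics/c1.png

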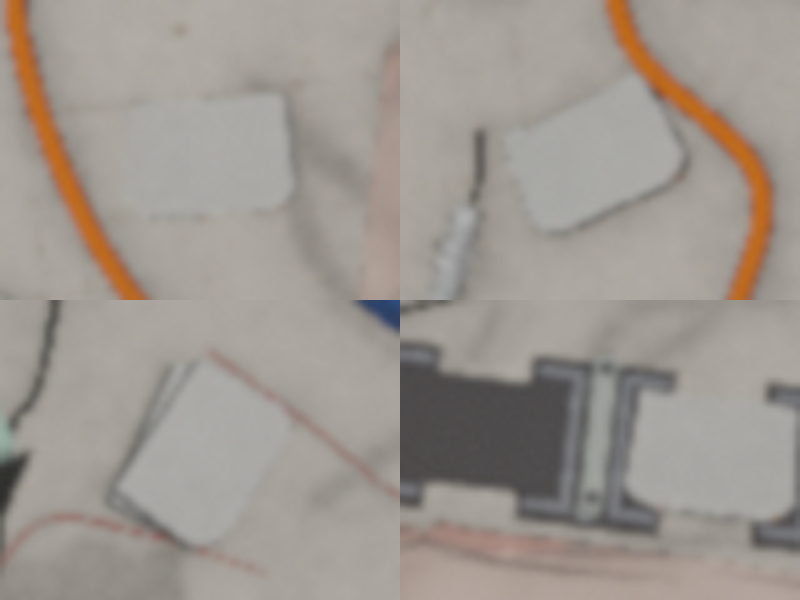

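View pics/c2.png

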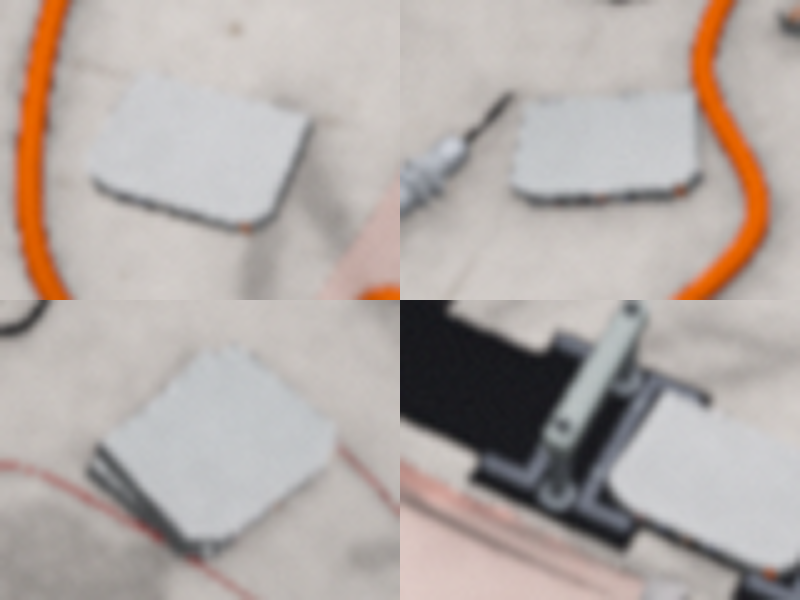

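The side view shows three candidates: the right one is a stack, the far one is out of reach (r = 1.0 m), and the one at (0.53, 0.47) is single, has marks and is in reach. That's the loose terminal. I'll move above it.

>>> step_arm(moves=[{"dp": [-60,-4,0]},{"dp": [-60,-4,0]},{"dp": [-60,-4,0]},{"dp": [-60,-4,0]},{"dp": [-60,-4,0]}])

```text
validation failed for argument at $.mo...
```

>>> step_arm(moves=[{"dp": [-30,0,0],"dr": [0,0,0.17]},{"dr": [0,0,0.17]},{"dr": [0,0,0.17]},{"dr": [0,0,0.17]},{"dr": [0,0,0.17]}])

```text
validation failed for argument at $.mo...
```

>>> step_arm(moves=[{"dr": [0,0,0.17]},{"dr": [0,0,0.17]},{},{},{}])

```text
validation failed for argument at $.mo...
```

```bash
python3 - <<'E'
from h import *
o=env.get_obs(); print(o['tool_pos'],o['tool_rot'],o['time_s'],o['qpos'].round(0) if hasattr(o['qpos'],'round') else o['qpos'],o['force'])
m=env.camera_model('wrist');np.save('m1.npy',m,allow_pickle=True)
im=env.read_camera('wrist')
print(m)
cv2.imwrite('pics/w1.png',im[:,:,::-1])
E
```

```text
[0.2323345  0.60653866 0.2215557 ] [-1.79902044e+02  2.36718182e-03  1.59044903e+02] 0.1 [-68.  18.  -4.  83.   1.  79.  -3.] [-0.17396643  0.67402114  0.62856805]
{'fx': 371.64829954431775, 'fy': 371.64829954431775, 'cx': 320.99946105421094, 'cy': 244.54857251214113, 'R': array([[ 3.56820507e-01,  9.34172908e-01, -3.20428330e-04],
       [ 9.04965724e-01, -3.45579271e-01,  2.48217659e-01],
       [ 2.31767479e-01, -8.88591277e-02, -9.68704233e-01]]), 't': array([-0.65053157, -0.03095218,  0.38831359])}
```

View pics/w1.png

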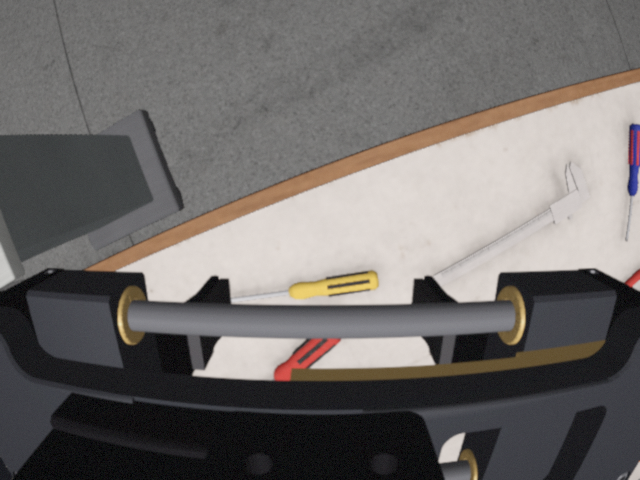

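The wrist picture shows only the bench edge and some tools, because that call was refused: every row needs all its fields. The camera looks out along tool +x.

>>> step_arm(moves=[{"dp": [-59,-16,0],"dr": [0,0,0],"fingers": 0},{"dp": [-59,-16,0],"dr": [0,0,0],"fingers": 0},{"dp": [-59,-16,0],"dr": [0,0,0],"fingers": 0},{"dp": [-59,-16,0],"dr": [0,0,0],"fingers": 0},{"dp": [-59,-16,0],"dr": [0,0,0],"fingers": 0}], squeeze=20)

```text
time_s: 0.78
tool_pos: [0.4806, 0.4254, 0.2224]
tool_rot: [-180.0, -0.0, 159.1]
force: [0.2, 0.4, 0.8]
grip_width: 0.087
grasp_force: 0.0
```

>>> step_arm(moves=[{"dp": [-59,-15,0],"dr": [0,0,0.17],"fingers": 0},{"dp": [0,0,0],"dr": [0,0,0.17],"fingers": 0},{"dp": [0,0,0],"dr": [0,0,0.17],"fingers": 0},{"dp": [0,0,0],"dr": [0,0,0.17],"fingers": 0},{"dp": [0,0,0],"dr": [0,0,0.17],"fingers": 0}])

```text
time_s: 1.4
tool_pos: [0.529, 0.3915, 0.2221]
tool_rot: [-180.0, 0.0, 110.0]
force: [-0.4, 0.0, -0.3]
grip_width: 0.087
grasp_force: 0.0
```

>>> step_arm(moves=[{"dp": [0,0,0],"dr": [0,0,0.17],"fingers": 0},{"dp": [0,0,0],"dr": [0,0,0.17],"fingers": 0},{"dp": [0,0,0],"dr": [0,0,0],"fingers": 0},{"dp": [0,0,0],"dr": [0,0,0],"fingers": 0},{"dp": [0,0,0],"dr": [0,0,0],"fingers": 0}])

```text
time_s: 2.02
tool_pos: [0.5291, 0.3917, 0.2225]
tool_rot: [-180.0, -0.0, 91.0]
force: [-0.2, 0.0, 0.3]
grip_width: 0.087
grasp_force: 0.0
```

```bash
cat > snap.py <<'E'
import sys
from h import *
n=sys.argv[1]
o=env.get_obs(); print(o['tool_pos'],o['tool_rot'],o['time_s'],o['force'],o['grip_width'],np.round(o['qpos'],0))
np.save(n+'.npy',env.camera_model('wrist'),allow_pickle=True)
cv2.imwrite(f'pics/{n}.png',env.read_camera('wrist')[:,:,::-1])
E
python3 snap.py w2
```

```text
[0.52908955 0.39166617 0.22251077] [-1.79995992e+02 -2.99066225e-04  9.09500334e+01] 2.025 [-0.24251648  0.03409192  0.25083772] 0.08700906963169934 [-51.  20.  16.  82.  -5.  79. -34.]
```

View pics/w2.png

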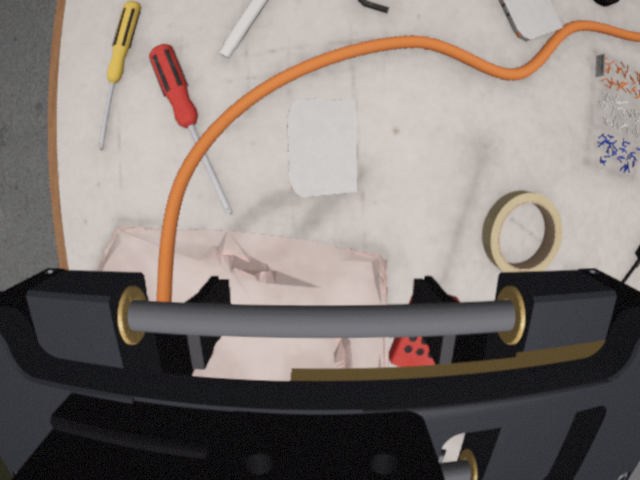

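The terminal is at px (290–357, 98–195). I'll measure it by its cooler hue, casting its contour onto z = 11 mm. The carrier I'll measure from the top picture.

```bash
cat > term.py <<'E'
import sys
from h import *
def term(n,seed,z,thr=4):
    m=np.load(n+'.npy',allow_pickle=True).item()
    im=cv2.GaussianBlur(cv2.imread(f'pics/{n}.png'),(3,3),0).astype(int)
    d=im[:,:,2]-im[:,:,0]   # r-b : bench warm
    print('r-b seed',d[seed[1],seed[0]],'img',im[seed[1],seed[0]])
    k=((abs(d-d[seed[1]-5:seed[1]+6,seed[0]-5:seed[0]+6].mean())<thr)&(im[:,:,1]>120)).astype(np.uint8)
    k=cv2.morphologyEx(k,cv2.MORPH_OPEN,np.ones((5,5)))
    _,l=cv2.connectedComponents(k); b=(l==l[seed[1],seed[0]]).astype(np.uint8)
    c=max(cv2.findContours(b,0,1)[0],key=cv2.contourArea)[:,0]
    P=np.array([onz('wrist',p,z,m)[:2] for p in c])
    r=cv2.minAreaRect((P*1000).astype(np.float32)); print('rect mm',r,'bbox',cv2.boundingRect(c))
    # normalise: angle of the long side
    bx=cv2.boxPoints(r); e=bx[1]-bx[0]; f=bx[2]-bx[1]; L=e if np.hypot(*e)>np.hypot(*f) else f
    a=np.degrees(np.arctan2(L[1],L[0]))%180; print('long axis deg',a); return r,a
if __name__=='__main__': term(sys.argv[1],(int(sys.argv[2]),int(sys.argv[3])),float(sys.argv[4]))
E
python3 term.py w2 322 147 0.011
python3 - <<'E'
from h import *
im=cv2.imread('pics/top0.png')
x,y,w,h=298,195,104,56
crop=im[y:y+h,x:x+w]
g=crop.max(2)
# dark plate + lips mask in empty half
k=(g<125).astype(np.uint8)
_,l,st,ce=cv2.connectedComponentsWithStats(k)
for s,c in zip(st,ce):
    if s[4]>40: print(s,c+[x,y])
i=1+np.argmax(st[1:,4]); c=max(cv2.findContours((l==i).astype(np.uint8),0,1)[0],key=cv2.contourArea)[:,0]+[x,y]
P=np.array([onz('top',p,0.012)[:2] for p in c]); r=cv2.minAreaRect((P*1000).astype(np.float32)); print(r)
E
```

```text
r-b seed 6 img [201 203 207]
rect mm ((529.4921264648438, 464.9580078125), (68.78313446044922, 100.49234771728516), 3.247387409210205) bbox (287, 98, 71, 100)
long axis deg 93.2474
[   0    0  104   56 4248] [354.42090395 222.67655367]
[ 0  0 22  6 41] [306.92682927 197.17073171]
[   6    8   61   39 1380] [331.33115942 221.88985507]
[ 82  17  14  33 155] [387.65806452 229.79354839]
((668.8302612304688, 61.954322814941406), (170.32220458984375, 99.08944702148438), 82.64734649658203)
```

>>> step_arm(moves=[{"dp": [0,0,0],"dr": [0,0,-0.04],"fingers": 0},{"dp": [36,2,20],"dr": [0,0,0],"fingers": 0},{"dp": [37,2,40],"dr": [0,0,0],"fingers": 0},{"dp": [0,0,50],"dr": [0,0,0],"fingers": 0},{"dp": [0,0,50],"dr": [0,0,0],"fingers": 0}], squeeze=15)

```text
time_s: 2.7
tool_pos: [0.5289, 0.4655, 0.061]
tool_rot: [180.0, -0.0, 93.3]
force: [0.3, -0.0, 0.0]
grip_width: 0.0868
grasp_force: 0.0
```

>>> step_arm(moves=[{"dp": [0,0,20],"dr": [0,0,0],"fingers": 0},{"dp": [0,0,20],"dr": [0,0,0],"fingers": 0},{"dp": [0,0,10],"dr": [0,0,0],"fingers": 0},{"dp": [0,0,0],"dr": [0,0,0],"fingers": 0},{"dp": [0,0,0],"dr": [0,0,0],"fingers": 0}])

```text
time_s: 3.32
tool_pos: [0.53, 0.4655, 0.0142]
tool_rot: [179.9, -0.1, 93.2]
force: [0.2, -0.0, 0.2]
grip_width: 0.087
grasp_force: 0.0
```

>>> step_arm(moves=[{"dp": [0,0,8],"dr": [0,0,0],"fingers": 0},{"dp": [0,0,4],"dr": [0,0,0],"fingers": 0},{"dp": [0,0,0],"dr": [0,0,0],"fingers": 0},{"dp": [0,0,0],"dr": [0,0,0],"fingers": 1},{"dp": [0,0,0],"dr": [0,0,0],"fingers": 1}])

```text
time_s: 3.95
tool_pos: [0.5292, 0.4648, 0.0006]
tool_rot: [180.0, -0.0, 93.1]
force: [0.9, 0.6, 0.4]
grip_width: 0.0742
grasp_force: 0.3
```

>>> step_arm(moves=[{"dp": [0,0,0],"dr": [0,0,0],"fingers": 1},{"dp": [0,0,0],"dr": [0,0,0],"fingers": 1},{"dp": [0,0,0],"dr": [0,0,0],"fingers": 1},{"dp": [0,0,0],"dr": [0,0,0],"fingers": 1},{"dp": [0,0,0],"dr": [0,0,0],"fingers": 1}])

```text
time_s: 4.58
tool_pos: [0.5292, 0.4648, 0.0006]
tool_rot: [180.0, -0.0, 93.2]
force: [-0.1, -0.5, 0.1]
grip_width: 0.0685
grasp_force: 15.1
```

>>> step_arm(moves=[{"dp": [0,0,-15],"dr": [0,0,0],"fingers": 1},{"dp": [0,0,-40],"dr": [0,0,0],"fingers": 1},{"dp": [0,0,-50],"dr": [0,0,0],"fingers": 1},{"dp": [0,0,-50],"dr": [0,0,0.09],"fingers": 1},{"dp": [0,0,-25],"dr": [0,0,0.094],"fingers": 1}], squeeze=20)

```text
time_s: 5.2
tool_pos: [0.5302, 0.4656, 0.1857]
tool_rot: [179.8, -0.3, 82.4]
force: [-0.1, 0.2, -1.5]
grip_width: 0.0682
grasp_force: 20.0
```

>>> step_arm(moves=[{"dp": [-40,16,0],"dr": [0,0,0],"fingers": 1},{"dp": [-50,20,0],"dr": [0,0,0],"fingers": 1},{"dp": [-50,20,0],"dr": [0,0,0],"fingers": 1},{"dp": [-50,20,0],"dr": [0,0,0],"fingers": 1},{"dp": [-50,20,0],"dr": [0,0,0],"fingers": 1}])

```text
time_s: 5.82
tool_pos: [0.5936, 0.2128, 0.1818]
tool_rot: [180.0, -0.1, 82.6]
force: [0.9, -0.1, -1.1]
grip_width: 0.0683
grasp_force: 20.0
```

>>> step_arm(moves=[{"dp": [-50,20,0],"dr": [0,0,0],"fingers": 1},{"dp": [-50,20,0],"dr": [0,0,0],"fingers": 1},{"dp": [-50,20,0],"dr": [0,0,0],"fingers": 1},{"dp": [-50,20,0],"dr": [0,0,0],"fingers": 1},{"dp": [-35,13,0],"dr": [0,0,0],"fingers": 1}])

```text
time_s: 6.45
tool_pos: [0.6556, -0.034, 0.1818]
tool_rot: [179.9, 0.0, 82.5]
force: [0.3, -0.7, -0.9]
grip_width: 0.0683
grasp_force: 20.0
```

>>> step_arm(moves=[{"dp": [0,0,0],"dr": [0,0,0],"fingers": 1},{"dp": [0,0,0],"dr": [0,0,0],"fingers": 1},{"dp": [0,0,0],"dr": [0,0,0],"fingers": 1},{"dp": [0,0,0],"dr": [0,0,0],"fingers": 1},{"dp": [0,0,0],"dr": [0,0,0],"fingers": 1}])

```text
time_s: 7.08
tool_pos: [0.6554, -0.0298, 0.1806]
tool_rot: [180.0, -0.0, 82.7]
force: [-0.4, -0.0, -0.4]
grip_width: 0.0681
grasp_force: 20.0
```

```bash
python3 snap.py w3
```

```text
[ 0.65539783 -0.02975456  0.18064073] [ 1.79999344e+02 -1.28629995e-02  8.26789867e+01] 7.075 [-0.43109686 -0.0014037  -0.37680088] 0.06807188280145784 [-22.  22.  28.  86. -10.  75.   1.]
```

View pics/w3.png

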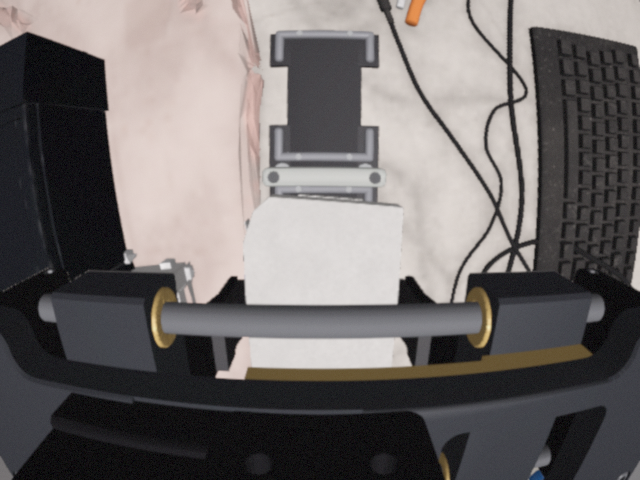

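The nest floor is at px (288–362, 66–153), the grey lips reach (270–378, 30–165), the handle bar is at (262–385, 177), and the held terminal's front edge is at y≈197–207. I'll fit these.

```bash
cat > fit.py <<'E'
from h import *
n='w3'; m=np.load(n+'.npy',allow_pickle=True).item(); im=cv2.imread(f'pics/{n}.png').astype(int)
v=im.max(2); sat=v-im.min(2)
T=np.array([0.6554,-0.0298]); yaw=np.radians(82.68); tx=np.array([np.cos(yaw),np.sin(yaw)]); ty=np.array([np.sin(yaw),-np.cos(yaw)])
def tool(p,z): q=onz('wrist',p,z,m)[:2]-T; return np.array([q@tx,q@ty])*1000
def rect(mask,z,lab):
    _,l,st,_=cv2.connectedComponentsWithStats(mask.astype(np.uint8)); i=1+np.argmax(st[1:,4])
    c=max(cv2.findContours((l==i).astype(np.uint8),0,1)[0],key=cv2.contourArea)[:,0]
    P=np.array([tool(p,z) for p in c]).astype(np.float32); print(lab,st[i],cv2.minAreaRect(P)); return c,P
box=np.zeros(v.shape,bool); box[20:167,255:395]=1
rect((v<150)&box,0.010,'plate+lips@10'); 
rect((v<150)&box,0.017,'plate+lips@17'); 
rect((v<75)&box,0.010,'floor')
hb=np.zeros(v.shape,bool); hb[165:190,255:395]=1
rect((v>165)&(im[:,:,1]>=im[:,:,2])&hb,0.073,'bar@73')
rect((v>165)&(v<222)&hb,0.073,'bar2@73')
print('bar px',im[177,320],'bench',im[177,395],'lip',im[35,320],'floor',im[100,320],'term',im[250,320], 'bench2',im[120,250])
# lip pixel profiles along tool x at column 325 and along row 140/45
print('col325',[(y,v[y,325]) for y in range(24,72,2)],[(y,v[y,325]) for y in range(146,196,2)])
for y in (50,142): print('row',y,[(x,v[y,x]) for x in list(range(264,296,2))+list(range(354,386,2))])
E
python3 fit.py
```

```text
plate+lips@10 [  269    32   110   135 11161] ((117.81071472167969, 3.1605491638183594), (124.56583404541016, 97.35731506347656), 0.30945026874542236)
plate+lips@17 [  269    32   110   135 11161] ((116.77107238769531, 3.1123085021972656), (121.94503021240234, 95.30895233154297), 0.3094497323036194)
floor [ 271   35   94  116 5773] ((121.8490982055664, -5.516326904296875), (106.06697082519531, 83.10335540771484), 3.8640353679656982)
bar@73 [ 263  168  123   22 1387] ((48.876197814941406, 2.9003219604492188), (15.429616928100586, 89.032470703125), 0.3321877717971802)
bar2@73 [ 255  165  140   25 2667] ((50.32987594604492, 3.341796875), (102.17628479003906, 18.181650161743164), 89.8689193725586)
bar px [206 209 210] bench [187 192 200] lip [162 156 157] floor [71 68 70] term [215 216 219] bench2 [183 190 220]
col325 [(24, np.int64(200)), (26, np.int64(202)), (28, np.int64(198)), (30, np.int64(155)), (32, np.int64(161)), (34, np.int64(172)), (36, np.int64(144)), (38, np.int64(93)), (40, np.int64(69)), (42, np.int64(69)), (44, np.int64(67)), (46, np.int64(70)), (48, np.int64(68)), (50, n
[... 1450 characters left out ...]
))]
row 142 [(264, np.int64(213)), (266, np.int64(213)), (268, np.int64(191)), (270, np.int64(95)), (272, np.int64(80)), (274, np.int64(109)), (276, np.int64(154)), (278, np.int64(173)), (280, np.int64(166)), (282, np.int64(124)), (284, np.int64(86)), (286, np.int64(87)), (288, np.int64(85)), (290, np.int64(78)), (292, np.int64(75)), (294, np.int64(72)), (354, np.int64(77)), (356, np.int64(80)), (358, np.int64(91)), (360, np.int64(92)), (362, np.int64(89)), (364, np.int64(88)), (366, np.int64(134)), (368, np.int64(162)), (370, np.int64(170)), (372, np.int64(150)), (374, np.int64(99)), (376, np.int64(90)), (378, np.int64(151)), (380, np.int64(216)), (382, np.int64(218)), (384, np.int64(217))]
```

```bash
cat >> fit.py <<'E'
print('-----')
def edges(line,a,b,lev):
    s=line[a:b].astype(float); i=np.where((s[:-1]-lev)*(s[1:]-lev)<0)[0]; return [a+k+(lev-s[k])/(s[k+1]-s[k]) for k in i]
for y in (48,52,136,140,144):
    L=edges(v[y],271,290,118); R=edges(v[y],355,377,122); p=[tool((np.mean(e),y),0.0175) for e in (L,R) if len(e)==2]; print('row',y,np.round(L,1),np.round(R,1),np.round(p,1).tolist())
for x in (300,315,325,335,350):
    F=edges(v[:,x],29,45,118); F=[28.8]+F[-1:]; N=edges(v[:,x],146,165,120); print('col',x,np.round(F,1),np.round(N,1),[np.round(tool((x,np.mean(e)),0.0175),1).tolist() for e in (F,N)])
zt=0.1806+0.0104
d=im[:,:,2]-im[:,:,0]
k=((v>185)&(abs(d)<9)); k[:195]=0;k[300:]=0;k[:,:235]=0;k[:,415:]=0
k=cv2.morphologyEx(k.astype(np.uint8),cv2.MORPH_OPEN,np.ones((5,5)))
_,l,st,_=cv2.connectedComponentsWithStats(k); i=1+np.argmax(st[1:,4]); print(st[i]); l=l==i
f=np.array([tool((x,np.where(l[:,x])[0].min()),zt) for x in range(272,402,5)]); print('front edge',f.round(1)[::3].tolist(),np.degrees(np.polyfit(f[:,1],f[:,0],1)[0]))
for y in (225,240,255,270):
    w=np.where(l[y])[0]; print('row',y,w.min(),w.max(),tool((w.min(),y),zt).round(1),tool((w.max(),y),zt).round(1))
E
python3 fit.py | sed '1,/-----/d'
```

```text
row 48 [274.9 282.8] [366.1 373.3] [[162.3, -36.2], [162.6, 43.1]]
row 52 [274.9 282.7] [366.1 373.4] [[158.5, -36.2], [158.8, 43.1]]
row 136 [274.4 282.3] [365.6 373.2] [[82.5, -36.3], [82.7, 42.7]]
row 140 [274.3 282.3] [365.6 373.2] [[79.0, -36.4], [79.2, 42.7]]
row 144 [274.2 282.2] [365.6 373.3] [[75.5, -36.5], [75.7, 42.8]]
col 300 [28.8 37.1] [152.3 160.1] [[176.2, -17.8], [64.5, -17.5]]
col 315 [28.8] [152.3 160. ] [[180.1, -4.7], [64.5, -4.5]]
col 325 [28.8] [152.3 160.2] [[180.0, 4.1], [64.4, 4.2]]
col 335 [28.8 37.2] [152.5 160.4] [[176.1, 12.8], [64.3, 12.8]]
col 350 [28.8 37.6] [152.5 160.8] [[176.1, 25.9], [64.2, 25.9]]
[  244   197   159   103 15054]
front edge [[49.9, -19.4], [49.4, -13.2], [49.0, -7.0], [48.6, -0.8], [47.7, 5.3], [47.4, 11.5], [47.0, 17.7], [46.6, 24.0], [46.3, 30.4]] -4.295109233830608
row 225 249 402 [ 38.2 -29.5] [38.2 35. ]
row 240 244 401 [ 31.7 -32. ] [31.7 34.9]
row 255 244 400 [ 25.  -32.3] [25.1 34.9]
row 270 245 399 [ 18.2 -32.3] [18.3 34.8]
```

>>> step_arm(moves=[{"dp": [40,1,0],"dr": [0,0,0.004],"fingers": 1},{"dp": [40,1,0],"dr": [0,0,0],"fingers": 1},{"dp": [40,0,0],"dr": [0,0,0],"fingers": 1},{"dp": [0,0,20],"dr": [0,0,0],"fingers": 1},{"dp": [0,0,40],"dr": [0,0,0],"fingers": 1}])

```text
time_s: 7.75
tool_pos: [0.6745, 0.0879, 0.1213]
tool_rot: [179.8, -0.0, 82.4]
force: [0.6, -0.8, -2.0]
grip_width: 0.0681
grasp_force: 20.0
```

>>> step_arm(moves=[{"dp": [0,0,40],"dr": [0,0,0],"fingers": 1},{"dp": [0,0,30],"dr": [0,0,0],"fingers": 1},{"dp": [0,0,15],"dr": [0,0,0],"fingers": 1},{"dp": [0,0,8],"dr": [0,0,0],"fingers": 1},{"dp": [0,0,0],"dr": [0,0,0],"fingers": 1}])

```text
time_s: 8.38
tool_pos: [0.6735, 0.0878, 0.0279]
tool_rot: [180.0, -0.0, 82.4]
force: [0.7, -0.8, -0.8]
grip_width: 0.0685
grasp_force: 20.0
```

```bash
python3 snap.py w4
```

```text
[0.67349798 0.0878256  0.02792806] [ 1.79968565e+02 -2.70242651e-03  8.23644768e+01] 8.375 [ 0.71658832 -0.84580771 -0.78461747] 0.06850487363046955 [-27.  32.  24.  91. -14.  60.  -8.]
```

View pics/w4.png

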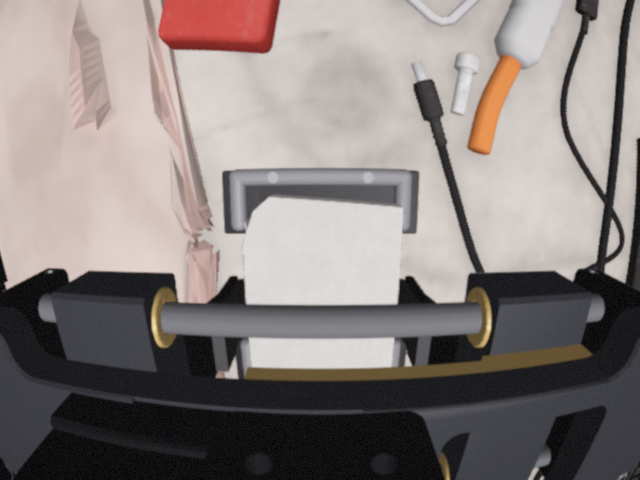

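The terminal hovers over the nest, with the far lip ridge at y≈176 and the lip arms at x≈237 and 408. The front edge looks skewed, so I'll check it against w2 and measure it relative to the lips.

```bash
cat > fit2.py <<'E'
from h import *
def mk(n,T,yaw):
    m=np.load(n+'.npy',allow_pickle=True).item(); yaw=np.radians(yaw); tx=np.array([np.cos(yaw),np.sin(yaw)]); ty=np.array([np.sin(yaw),-np.cos(yaw)])
    def tool(p,z): q=onz('wrist',p,z,m)[:2]-np.array(T); return np.array([q@tx,q@ty])*1000
    im=cv2.imread(f'pics/{n}.png').astype(int); return tool,im,im.max(2)
tool,im,v=mk('w2',(0.5295,0.465),93.25)
d=im[:,:,2]-im[:,:,0]; d=cv2.GaussianBlur(d.astype(np.float32),(3,3),0)
k=(abs(d-6)<4)&(v>120); k=cv2.morphologyEx(k.astype(np.uint8),cv2.MORPH_OPEN,np.ones((5,5)));_,l=cv2.connectedComponents(k); l=l==l[147,322]
for lab,f,rng in [('far',lambda i:(i,np.where(l[:,i])[0].min()),range(302,352,3)),('near',lambda i:(i,np.where(l[:,i])[0].max()),range(302,352,3)),('left',lambda i:(np.where(l[i])[0].min(),i),range(115,180,4)),('right',lambda i:(np.where(l[i])[0].max(),i),range(115,180,4))]:
    P=np.array([tool(f(i),0.011) for i in rng]); a,b=(1,0) if lab in('far','near') else (0,1)
    p=np.polyfit(P[:,a],P[:,b],1); print('w2',lab,'slope deg',np.degrees(p[0]).round(2),'at0',p[1].round(1))
tool,im,v=mk('w4',(0.6735,0.0878),82.36)
zt=0.0279+0.0104
print('row212',[(x,v[212,x]) for x in list(range(222,254,2))+list(range(396,424,2))])
for x in (290,320,350,380): print('col',x,[(y,v[y,x]) for y in range(164,212,2)])
E
python3 fit2.py
```

```text
w2 far slope deg -4.97 at0 48.6
w2 near slope deg 4.0 at0 -48.9
w2 left slope deg 0.85 at0 -33.7
w2 right slope deg 0.27 at0 34.1
row212 [(222, np.int64(201)), (224, np.int64(101)), (226, np.int64(68)), (228, np.int64(63)), (230, np.int64(93)), (232, np.int64(138)), (234, np.int64(156)), (236, np.int64(172)), (238, np.int64(183)), (240, np.int64(179)), (242, np.int64(159)), (244, np.int64(133)), (246, np.int64(99)), (248, np.int64(74)), (250, np.int64(79)), (252, np.int64(157)), (396, np.int64(219)), (398, np.int64(220)), (400, np.int64(222)), (402, np.int64(208)), (404, np.int64(165)), (406, np.int64(162)), (408, np.int64(153)), (410, np.int64(121)), (412, np.int64(91)), (414, np.int64(90)), (416, np.int64(103)), (418, np.int64(203)), (420, np.int64(213)), (422, np.int64(214))]
col 290 [(164, np.int64(209)), (166, np.int64(205)), (168, np.int64(145)), (170, np.int64(132)), (172, np.int64(152)), (174, np.int64(163)), (176, np.int64(169)), (178, np.int64(171)), (180, np.int64(163)), (182, np.int64(149)), (184, np.int64(119)), (186, np.int64(81)), (188, np.int64(82)), (190, np.int64(80
[... 1111 characters left out ...]
96, np.int64(89)), (198, np.int64(93)), (200, np.int64(111)), (202, np.int64(160)), (204, np.int64(215)), (206, np.int64(218)), (208, np.int64(218)), (210, np.int64(219))]
col 380 [(164, np.int64(190)), (166, np.int64(192)), (168, np.int64(157)), (170, np.int64(125)), (172, np.int64(147)), (174, np.int64(162)), (176, np.int64(170)), (178, np.int64(168)), (180, np.int64(165)), (182, np.int64(153)), (184, np.int64(129)), (186, np.int64(98)), (188, np.int64(94)), (190, np.int64(90)), (192, np.int64(96)), (194, np.int64(96)), (196, np.int64(91)), (198, np.int64(93)), (200, np.int64(92)), (202, np.int64(105)), (204, np.int64(137)), (206, np.int64(204)), (208, np.int64(217)), (210, np.int64(219))]
```

```bash
cat >> fit2.py <<'E'
print('----')
def cr(s,a,b,lev):
    s=s.astype(float); return [a_+(lev-s[a_])/(s[a_+1]-s[a_]) for a_ in range(a,b) if (s[a_]-lev)*(s[a_+1]-lev)<0]
for y in (195,205,215,222):
    L=cr(v[y],226,250,120)[:2]; R=cr(v[y],404,415,120)[-1]
    a,b=tool((L[0],y),0.016),tool((R,y),0.016); print(y,np.round(L,1),round(R,1),'lip out',a.round(1),b.round(1),'mid',(a+b)[1]/2,'w',(b-a)[1])
for y in (230,245,260,272):
    # terminal edges
    L=cr(v[y],238,262,185); R=cr(v[y],396,412,195); a,b=tool((L[-1] if L else 0,y),zt),tool((R[0] if R else 0,y),zt); print(y,L,R,a.round(1),b.round(1),'mid',(a+b)[1]/2)
for x in (280,320,360): 
    I=cr(v[:,x],178,190,120)[0]; F=cr(v[:,x],192,212,160)[0]; print(x,I,F,'lip in',tool((x,I),0.016).round(1),'front',tool((x,F),zt).round(1))
for x in (250,320,390): print('outer far',tool((x,cr(v[:,x],160,172,175)[0]),0.013).round(1))
E
python3 fit2.py | sed '1,/----/d'
```

```text
195 [230.4 244.1] 410.6 lip out [ 48.4 -42.6] [48.5 43.7] mid 0.5266351942013259 w 86.31722481082554
205 [230.6 244.5] 410.0 lip out [ 43.6 -42.7] [43.6 43.6] mid 0.4389141330116608 w 86.35353072968144
215 [231.2 244.9] 409.9 lip out [ 38.7 -42.7] [38.8 43.8] mid 0.551474702102535 w 86.40445975706311
222 [231.4 246.5] 409.3 lip out [ 35.2 -42.8] [35.3 43.6] mid 0.44591311071589956 w 86.39745358668264
230 [] [np.float64(401.3)] [  37.9 -180.1] [36.1 34.8] mid -72.66196161972798
245 [] [] [  29.2 -182.5] [  29.2 -182.5] mid -182.5196483996264
260 [] [] [  20.2 -185.3] [  20.2 -185.3] mid -185.27249071370935
272 [] [] [  12.8 -187.8] [  12.8 -187.8] mid -187.76359037074712
280 184.07692307692307 197.02702702702703 lip in [ 53.3 -18.5] front [ 49.8 -16.1]
320 183.88888888888889 199.625 lip in [53.2  0.3] front [48.7  0.4]
360 184.2173913043478 202.73809523809524 lip in [53.2 19.1] front [47.5 16.9]
outer far [ 60.8 -33.3]
outer far [61.1  0.3]
outer far [61.2 33.8]
```

>>> step_arm(moves=[{"dp": [1.3,-0.6,0],"dr": [0,0,0],"fingers": 1},{"dp": [0,0,4],"dr": [0,0,0],"fingers": 1},{"dp": [0,0,3],"dr": [0,0,0],"fingers": 1},{"dp": [0,0,3],"dr": [0,0,0],"fingers": 1},{"dp": [0,0,0],"dr": [0,0,0],"fingers": 1}])

```text
time_s: 9.05
tool_pos: [0.6725, 0.0894, 0.0171]
tool_rot: [-180.0, 0.0, 82.4]
force: [0.1, 0.4, -0.7]
grip_width: 0.0686
grasp_force: 20.0
```

>>> step_arm(moves=[{"dp": [0,0,2],"dr": [0,0,0],"fingers": 1},{"dp": [0,0,2],"dr": [0,0,0],"fingers": 1},{"dp": [0,0,1],"dr": [0,0,0],"fingers": 1},{"dp": [0,0,0],"dr": [0,0,0],"fingers": 1},{"dp": [0,0,0],"dr": [0,0,0],"fingers": 1}])

```text
time_s: 9.68
tool_pos: [0.6728, 0.0895, 0.0126]
tool_rot: [180.0, -0.0, 82.4]
force: [1.2, 0.2, -0.6]
grip_width: 0.0683
grasp_force: 20.0
```

>>> step_arm(moves=[{"dp": [0,0,1],"dr": [0,0,0],"fingers": 1},{"dp": [0,0,0.7],"dr": [0,0,0],"fingers": 1},{"dp": [0,0,0],"dr": [0,0,0],"fingers": 1},{"dp": [0,0,0],"dr": [0,0,0],"fingers": 1},{"dp": [0,0,0],"dr": [0,0,0],"fingers": 1}])

```text
time_s: 10.3
tool_pos: [0.6728, 0.0895, 0.0109]
tool_rot: [180.0, -0.0, 82.4]
force: [0.1, -0.5, -0.9]
grip_width: 0.0682
grasp_force: 20.0
```

>>> step_arm(moves=[{"dp": [0,0,0],"dr": [0,0,0],"fingers": 0.18},{"dp": [0,0,0],"dr": [0,0,0],"fingers": 0.1},{"dp": [0,0,0],"dr": [0,0,0],"fingers": 0.1},{"dp": [0,0,0],"dr": [0,0,0],"fingers": 0.1},{"dp": [0,0,0],"dr": [0,0,0],"fingers": 0.1}])

```text
time_s: 10.92
tool_pos: [0.6728, 0.0895, 0.0109]
tool_rot: [180.0, -0.0, 82.4]
force: [0.0, 0.1, 0.1]
grip_width: 0.078
grasp_force: 0.0
```

>>> step_arm(moves=[{"dp": [0,0,-5],"dr": [0,0,0],"fingers": 0.1},{"dp": [0,0,-15],"dr": [0,0,0],"fingers": 0.1},{"dp": [0,0,-40],"dr": [0,0,0],"fingers": 0.1},{"dp": [0,0,-50],"dr": [0,0,0],"fingers": 0.1},{"dp": [0,0,-60],"dr": [0,0,0],"fingers": 0.1}])

```text
time_s: 11.55
tool_pos: [0.6722, 0.0894, 0.1829]
tool_rot: [-180.0, 0.0, 82.4]
force: [0.6, 0.0, 0.5]
grip_width: 0.0783
grasp_force: 0.0
```

>>> step_arm(moves=[{"dp": [-40,0,0],"dr": [0,0,0],"fingers": 0},{"dp": [-40,0,0],"dr": [0,0,0],"fingers": 0},{"dp": [-40,-2,0],"dr": [0,0,0],"fingers": 0},{"dp": [0,0,0],"dr": [0,0,0],"fingers": 0},{"dp": [0,0,0],"dr": [0,0,0],"fingers": 0}])

```text
time_s: 12.18
tool_pos: [0.6552, -0.0284, 0.1818]
tool_rot: [179.9, -0.1, 82.4]
force: [1.1, 0.3, -0.4]
grip_width: 0.0869
grasp_force: 0.0
```

```bash
python3 snap.py w5
```

```text
[ 0.65523306 -0.02835142  0.18182881] [ 1.79932132e+02 -8.20642526e-02  8.23936174e+01] 12.175 [ 1.08324737  0.30476708 -0.40839824] 0.08689650033060294 [-22.  22.  28.  86. -11.  75.   0.]
```

View pics/w5.png

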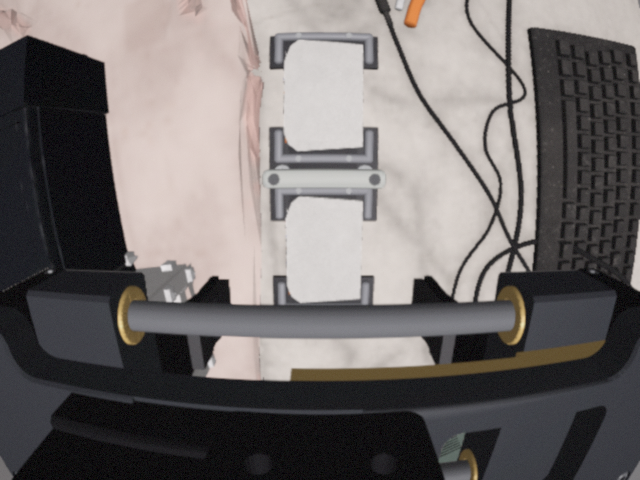

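Both terminals lie square between the lips: the new one at px (284–364, 40–152), and the bar at (265–384, 179). I'll turn 90° over the handle.

>>> step_arm(moves=[{"dp": [48.6,2.2,0],"dr": [0,0,0],"fingers": 0},{"dp": [0,0,0],"dr": [0,0,0.1745],"fingers": 0},{"dp": [0,0,0],"dr": [0,0,0.1745],"fingers": 0},{"dp": [0,0,0],"dr": [0,0,0.1745],"fingers": 0},{"dp": [0,0,0],"dr": [0,0,0.1745],"fingers": 0}])

```text
time_s: 12.85
tool_pos: [0.6636, 0.0212, 0.1809]
tool_rot: [-180.0, -0.0, 42.2]
force: [-0.6, 1.2, 0.5]
grip_width: 0.0876
grasp_force: 0.0
```

>>> step_arm(moves=[{"dp": [0,0,0],"dr": [0,0,0.1745],"fingers": 0},{"dp": [0,0,0],"dr": [0,0,0.1745],"fingers": 0},{"dp": [0,0,0],"dr": [0,0,0.1745],"fingers": 0},{"dp": [0,0,0],"dr": [0,0,0.1745],"fingers": 0},{"dp": [0,0,0],"dr": [0,0,0.1745],"fingers": 0}])

```text
time_s: 13.48
tool_pos: [0.6637, 0.0212, 0.1809]
tool_rot: [-180.0, 0.0, -7.7]
force: [-0.6, -0.6, 0.1]
grip_width: 0.0871
grasp_force: 0.0
```

>>> step_arm(moves=[{"dp": [0,0,20],"dr": [0,0,0],"fingers": 0},{"dp": [0,0,20],"dr": [0,0,0],"fingers": 0},{"dp": [0,0,15],"dr": [0,0,0],"fingers": 0},{"dp": [0,0,0],"dr": [0,0,0],"fingers": 0},{"dp": [0,0,0],"dr": [0,0,0],"fingers": 0}])

```text
time_s: 14.1
tool_pos: [0.6638, 0.0185, 0.1262]
tool_rot: [-180.0, -0.0, -7.6]
force: [-0.1, 0.2, -0.4]
grip_width: 0.087
grasp_force: 0.0
```

```bash
python3 - <<'E'
from h import *
o=env.get_obs(); print(o['tool_pos'],o['tool_rot'],np.round(o['qpos']))
m=np.load('w5.npy',allow_pickle=True).item(); im=cv2.imread('pics/w5.png').astype(int); v=im.max(2)
k=np.zeros(v.shape,np.uint8); k[165:192,255:395]=((v>165)&(im[:,:,1]>=im[:,:,2]))[165:192,255:395]
_,l,st,_=cv2.connectedComponentsWithStats(k); i=1+np.argmax(st[1:,4])
c=max(cv2.findContours((l==i).astype(np.uint8),0,1)[0],key=cv2.contourArea)[:,0]
P=np.array([onz('wrist',p,0.073,m)[:2]*1000 for p in c],np.float32); print('bar',cv2.minAreaRect(P))
E
```

```text
[0.66384161 0.01846591 0.12618862] [-1.79996605e+02 -3.91262413e-02 -7.59568858e+00] [-35.  28.  42.  89. -19.  70. -88.]
bar ((664.3462524414062, 19.117080688476562), (13.780640602111816, 88.87956237792969), 82.01036071777344)
```

>>> step_arm(moves=[{"dp": [0,0,25],"dr": [0,0,0],"fingers": 0},{"dp": [0,0,25],"dr": [0,0,0],"fingers": 0},{"dp": [0,0,20],"dr": [0,0,0],"fingers": 0},{"dp": [0,0,11],"dr": [0,0,0],"fingers": 0},{"dp": [0,0,0],"dr": [0,0,0],"fingers": 0}], squeeze=10)

```text
time_s: 14.72
tool_pos: [0.6632, 0.0186, 0.0444]
tool_rot: [180.0, 0.0, -7.6]
force: [0.3, -0.2, 0.7]
grip_width: 0.0872
grasp_force: 0.0
```

>>> step_arm(moves=[{"dp": [0,0,0],"dr": [0,0,0],"fingers": 0.5},{"dp": [0,0,0],"dr": [0,0,0],"fingers": 0.6},{"dp": [0,0,0],"dr": [0,0,0],"fingers": 0.7},{"dp": [0,0,0],"dr": [0,0,0],"fingers": 0.75},{"dp": [0,0,0],"dr": [0,0,0],"fingers": 0.78}])

```text
time_s: 15.35
tool_pos: [0.6635, 0.0187, 0.045]
tool_rot: [-180.0, -0.0, -7.6]
force: [-0.5, 0.2, 0.4]
grip_width: 0.0448
grasp_force: 0.0
```

>>> step_arm(moves=[{"dp": [0,0,0],"dr": [0,0,0],"fingers": 0.82},{"dp": [0,0,0],"dr": [0,0,0],"fingers": 0.85},{"dp": [0,0,0],"dr": [0,0,0],"fingers": 0.9},{"dp": [0,0,0],"dr": [0,0,0],"fingers": 1},{"dp": [0,0,0],"dr": [0,0,0],"fingers": 1}])

```text
time_s: 15.98
tool_pos: [0.6635, 0.0187, 0.0449]
tool_rot: [-180.0, -0.0, -7.6]
force: [0.3, 0.5, 0.4]
grip_width: 0.014
grasp_force: 10.0
```

>>> step_arm(moves=[{"dp": [0,0,0],"dr": [0,0,0],"fingers": 1},{"dp": [0,0,0],"dr": [0,0,0],"fingers": 1},{"dp": [0,0,0],"dr": [0,0,0],"fingers": 1},{"dp": [0,0,0],"dr": [0,0,0],"fingers": 1},{"dp": [0,0,0],"dr": [0,0,0],"fingers": 1}], squeeze=45)

```text
time_s: 16.6
tool_pos: [0.6635, 0.0187, 0.0448]
tool_rot: [-180.0, -0.0, -7.6]
force: [0.1, -0.5, 0.3]
grip_width: 0.0132
grasp_force: 45.0
```

>>> step_arm(moves=[{"dp": [0,0,-1],"dr": [0,0,0],"fingers": 1},{"dp": [0,0,-3],"dr": [0,0,0],"fingers": 1},{"dp": [0,0,-5],"dr": [0,0,0],"fingers": 1},{"dp": [0,0,-7],"dr": [0,0,0],"fingers": 1},{"dp": [0,0,-7],"dr": [0,0,0],"fingers": 1}])

```text
time_s: 17.23
tool_pos: [0.6636, 0.0187, 0.0686]
tool_rot: [-180.0, -0.0, -7.6]
force: [-0.3, 0.1, -4.7]
grip_width: 0.0132
grasp_force: 45.0
```

>>> step_arm(moves=[{"dp": [0,0,-8],"dr": [0,0,0],"fingers": 1},{"dp": [0,0,-9],"dr": [0,0,0],"fingers": 1},{"dp": [0,0,-10],"dr": [0,0,0],"fingers": 1},{"dp": [0,0,-10],"dr": [0,0,0],"fingers": 1},{"dp": [0,0,-10],"dr": [0,0,0],"fingers": 1}])

```text
time_s: 17.85
tool_pos: [0.6635, 0.0187, 0.1157]
tool_rot: [-180.0, -0.0, -7.6]
force: [-0.6, 0.6, -5.0]
grip_width: 0.0136
grasp_force: 45.0
```

>>> step_arm(moves=[{"dp": [0,0,-10],"dr": [0,0,0],"fingers": 1},{"dp": [0,0,-10],"dr": [0,0,0],"fingers": 1},{"dp": [0,0,-10],"dr": [0,0,0],"fingers": 1},{"dp": [0,0,-10],"dr": [0,0,0],"fingers": 1},{"dp": [0,0,-10],"dr": [0,0,0],"fingers": 1}])

```text
time_s: 18.48
tool_pos: [0.6635, 0.0187, 0.1655]
tool_rot: [-180.0, -0.0, -7.6]
force: [0.6, -0.5, -4.9]
grip_width: 0.0137
grasp_force: 45.0
```

>>> step_arm(moves=[{"dp": [0,0,-9],"dr": [0,0,0],"fingers": 1},{"dp": [0,0,-7],"dr": [0,0,0],"fingers": 1},{"dp": [0,0,-5],"dr": [0,0,0],"fingers": 1},{"dp": [0,0,-3],"dr": [0,0,0],"fingers": 1},{"dp": [0,0,-1],"dr": [0,0,0],"fingers": 1}])

```text
time_s: 19.1
tool_pos: [0.6634, 0.0187, 0.1899]
tool_rot: [-180.0, 0.0, -7.6]
force: [-0.1, -0.0, -4.3]
grip_width: 0.0134
grasp_force: 45.0
```

>>> step_arm(moves=[{"dp": [0,0,0],"dr": [0,0,0],"fingers": 1},{"dp": [0,0,0],"dr": [0,0,0],"fingers": 1},{"dp": [0,0,0],"dr": [0,0,0],"fingers": 1},{"dp": [0,0,0],"dr": [0,0,0],"fingers": 1},{"dp": [0,0,0],"dr": [0,0,0],"fingers": 1}])

```text
time_s: 19.73
tool_pos: [0.6635, 0.0187, 0.1899]
tool_rot: [-180.0, -0.0, -7.6]
force: [-0.6, -0.1, -4.8]
grip_width: 0.0134
grasp_force: 45.0
```

```bash
python3 - <<'E'
from h import *
o=env.get_obs(); print(o['tool_pos'],o['tool_rot'],o['force'],o['wrist_torque'],o['grip_width'],o['grasp_force'],o['time_s'],np.abs(o['joint_velocities']).max())
s=env.read_camera('side')[:,:,::-1]; t=env.read_camera('top')[:,:,::-1]; w=env.read_camera('wrist')[:,:,::-1]
c=lambda i,x,y:cv2.resize(np.ascontiguousarray(i[y-75:y+75,x-100:x+100]),(400,300),interpolation=cv2.INTER_CUBIC)
pt=proj('top',np.array([.664,.019,.2])).astype(int); ps=proj('side',np.array([.664,.019,.17])).astype(int); print(pt,ps)
cv2.imwrite('pics/end.png',np.vstack([np.hstack([c(s,*ps),c(t,*pt)]),np.hstack([cv2.resize(w,(400,300)),cv2.resize(t,(400,300))])]))
E
```

```text
[0.66348433 0.01867032 0.18985465] [-1.79998631e+02 -1.93492939e-03 -7.60267914e+00] [-0.57896221 -0.11669313 -4.7514375 ] [-0.03473256  0.12124163 -0.02143492] 0.013355519348722292 44.99968344345689 19.725 0.12234031002603613
[350 215] [361 204]
```

View pics/end.png

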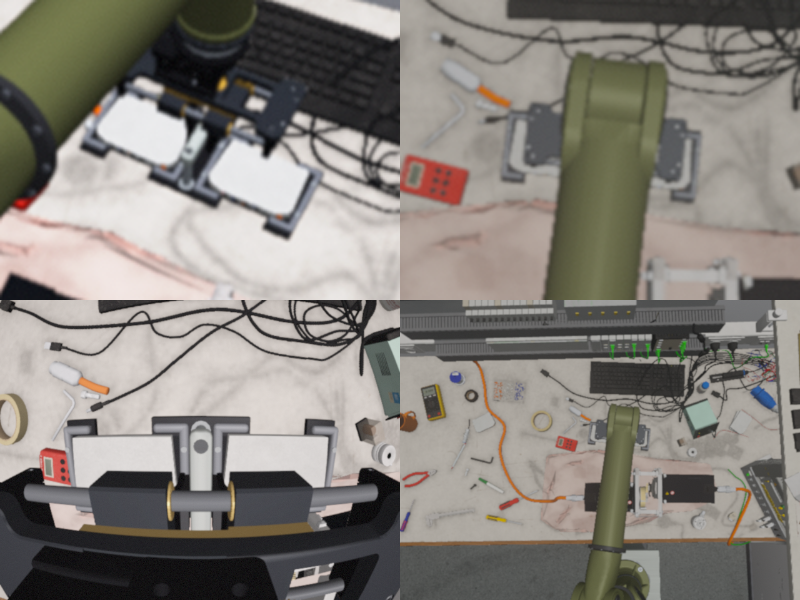

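The carrier hangs level, 14.5 cm up. Both white terminals lie in their nests, and the tester, relay and coupling are undisturbed. I'm handing it in.

```bash
python3 -c "
from cell import env
print(env.sign_off())"
```

```text
the job is handed in; nothing more can be done
None
```

The job is handed in (no verdict came back): the loose terminal is seated in the empty nest and released, and the arm holds the carrier level by its handle about 14.5 cm above the bench, with both terminals in their nests and the tester, relay and coupling undisturbed.

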